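# Open the safety cap of the solvent waste can

### The job

Open the solvent waste can: press its safety cap down firmly, keep it pressed while you turn it anticlockwise about a quarter turn until it is free, then lift it off and set it down gently in the steel dish, right way up and lying flat inside, and let go. Leave the bottle and the beaker where they are.

Things in the scene. Friction and masses are not known exactly. Their poses are not given: they have to be found in the camera images.
- can: White plastic waste can, fixed to the bench. Origin on the bench straight under the axis of its neck and cap, z up. 140 mm wide (x); reaches 65 mm to +y and 125 mm to -y of that axis; flat shoulder 130 mm above the bench. A 29 mm high carrying bow on the shoulder, 98 mm from the axis to -y. Foot plate 146 x 196 x 6 mm.
- neck (a point): Middle of the can's neck top, 162 mm above the bench; axes as the can's. Neck 66 mm across, 32 mm high, with catches 82 mm across inside the cap. Past 55 degrees anticlockwise (up to 140) the cap is free: let up, a spring lifts it 4 mm above its locked height; lifted straight up it is clear of the neck after 40 mm. Clockwise, or without pressing, it is blocked.
- cap_centre (a point): Centre of the loose dark grey cap (about 150 g), on its axis, half-way up; z out of its top, x along its handle. Skirt 101 mm across, from 37 mm below this point to the flat top 3 mm above it; standing on its skirt, this point is 37 mm above the surface. Locked: this point 177 mm above the bench on the neck axis, x parallel to the can's x.
- cap_handle (a point): Middle of the bar handle on the cap's flat top, 19 mm above the cap's centre; x along the bar: 84 mm long (x), 18 mm thick (y), 36 mm high. To turn, the cap must stay pressed 7 to 10 mm below its locked height (sprung: about 13 N at 7 mm, 16 N at 10 mm, where it meets a firm stop).
- dish: Fixed shallow stainless dish on the bench, 200 mm (x) by 180 mm (y) outside, 16 mm high, walls and floor 4 mm thick. Origin in the middle of its underside, z up.
- bottle: Bystander: brown glass bottle, 80 mm across, 200 mm high, standing; origin in the middle of its underside.
- beaker: Bystander: small open glass beaker, 60 mm across, 85 mm high, standing; origin in the middle of its underside.

How it is judged:
By the outcome, as a careful person would: the job done as asked, in the order asked, and still so for the second after the job is handed in, with the robot touching nothing.
It also fails if it takes over 54 s, if anything falls off the work surface, if the arm or the gripper's body presses on something with over 40 N, if the wrist force passes 120 N, or if a joint passes its speed limit or range.

### The arm

A 7-joint arm with a two-finger parallel gripper is mounted at the origin on the work surface. World frame = base frame: x ahead of the robot, y to its left, z up, the work surface at z = 0. Lengths are in m, angles in rad, forces in N, time in s.
With the tool pointing down it reaches from about 0.35 to 0.775 m from the base axis. Payload 3.1 kg.
Tool frame: the origin (TCP) lies midway between the tips of the shut fingers; the grasp point (between the pads) lies 19 mm behind it (robot.grip_depth is the distance from the TCP to the grasp point, in m); z points along the fingers, y is the direction in which the jaws open and shut (so a half turn about z gives the same grasp; the last joint's range is limited). The gripper opens to 85 mm and grips with 20 to 120 N. Pads are 22 mm wide; open, the fingers measure 114 mm over their backs; the gripper's body (76 mm by 85 mm) begins 54 mm behind the grasp point. The pads swing forward as they close: fully open they stand 13 mm farther back than shut.
Start: joints at [-1.348, 0.311, 0.014, 1.512, -0.004, 1.319, -0.027], TCP at [0.144, 0.531, 0.231] pointing down, gripper open.
Joint ranges: [-2.7, 2.7], [-0.3, 1.91], [-1.27, 1.3], [0.12, 2.57], [-1.44, 4.58], [0.2, 2.03], [-3.05, 3.05]. Speed limits (rad/s): [2.79, 2.79, 3.14, 3.14, 3.14, 3.14, 3.14].

### API

Orientations are given as a rotation vector (axis times angle).
In Python, from bench import sensors, eyes, ticket, robot gives the robot as it stands.
- The arm moves only by the shell command python3 -m inch 'ROWS' [OPENING] [FORCE]. ROWS is JSON, a list of rows, each an object with "dp": the shift along the world's x, y, z in m, a list of three; "yaw": the turn about the world's z in degrees. In form: [{"dp": [dx, dy, dz], "yaw": yaw}, ...]. A call has 1 to 8 rows; each row shifts and turns the commanded pose from where the row before left it; what a row does not reach is not made up. A row lasts 1/12 s, in which the tool goes at most 41.7 mm and 7.16 degrees, less where a joint would pass 70% of its speed; a pose out of reach is approached as far as the arm can. A call with a gripper value outside its range is refused whole. OPENING is the finger opening in m, from 0 to 0.0854, set as the call begins (- or left out, the last holds). The fingers move at their own pace and stop on an object; FORCE is the grip in N (left out, the last holds). Time passes only in rows, so rows that do not move let the fingers close. It gives the time, the measured TCP pose, the force and the opening at its end, in the units of the state.
- sensors.get_obs(): the state, without advancing time (a new reading comes with each control period).
- eyes.snapshot(name): name is "scene" or "top" or "wrist"; returns (picture, depth): 420x560x3 uint8, red, green, blue; 420x560 float32, m along the optical axis (not along the pixel's ray), 0 where there is no reading.
- eyes.get_calibration(name): a dict with "fx", "fy", "cx", "cy" (pixels), "world_from_camera" (4x4, takes a point from camera to world coordinates). Camera axes: x right, y up, looking along -z (the intrinsics and any distortion apply to the point x, -y, -z); pixel columns grow to the right and rows downward; lengths in m; the calibration is good to about 2 mm. A picture is of the moment at which its call begins: read the wrist's pose just before it. get_calibration takes no time and is no camera call; for the wrist camera it gives the pose at the moment of the call.
- ticket.hand_in(): hands the job in, once; it reports no verdict.
The state is a dict: "clock": time; "joints": joint angles; "joint_velocities": joint speeds; "effort": joint torques, N m; "ee_pos": TCP position; "orientation": TCP orientation; "force": force on the tool from outside, world axes, zero at the start; "moment": the same for the moment, N m; "gripper_width": finger opening in m.
Only numpy, scipy, OpenCV 4.12 (cv2) and the standard library are available. Lean on these libraries where they do the work, as an engineer would, in place of code of your own. Each camera call takes 0.05 s, during which the arm holds its last target.

## Working session

There is one attempt and no reset: what is moved stays moved. The work goes in short steps, Python scripts to look and compute and a shell command to move; the robot and the scene stay as the last step left them, time stands still between calls to the robot, and variables do not carry over. Pictures are saved under pics/ and viewed, and the job is handed in when it is done.

```bash
mkdir -p pics; ls; python3 - <<'E'
from bench import sensors, eyes
import cv2
print(sensors.get_obs())
for n in ("scene","top","wrist"):
    c=eyes.get_calibration(n); print(n,c)
    p,d=eyes.snapshot(n)
    cv2.imwrite(f"pics/{n}0.png",p[:,:,::-1])
    import numpy as np; np.savez(f"pics/{n}0.npz",p=p,d=d,T=c["world_from_camera"])
E
```

```text
pics
{'clock': 0.0, 'joints': array([-1.34772183,  0.31172381,  0.01399392,  1.51308989, -0.00441364,
        1.31919132, -0.02720449]), 'joint_velocities': array([ 0.00011596,  0.00049706, -0.00134287, -0.00211423, -0.00105932,
       -0.00017344, -0.00034896]), 'effort': array([-3.51832867e-06, -3.79918456e+01,  1.45975286e-01, -2.30597502e+01,
        1.21433617e-02,  1.33985377e-02, -2.36913303e-05]), 'ee_pos': array([0.14372149, 0.53012074, 0.23020884]), 'orientation': array([-0.41455812, -3.11388588,  0.00372301]), 'force': array([-0.53485388, -0.64707907,  0.0413549 ]), 'moment': array([ 0.01202418, -0.05427719, -0.00506576]), 'gripper_width': 0.08534912611780378}
scene {'fx': 480.7913338496035, 'fy': 480.7913338496035, 'cx': 283.24358539207515, 'cy': 214.89564925550556, 'world_from_camera': array([[-0.86134501, -0.38377682,  0.33286653,  0.81932131],
       [ 0.50785472, -0.66721361,  0.54489411,  0.42302911],
       [ 0.01297535,  0.63838966,  0.76960398,  0.73817651],
       [ 0.        ,  0.        ,  0.        ,  1.        ]])}
top {'fx': 525.0024911310464, 'fy': 525.0024911310464, 'cx': 281.53822038639606, 'cy': 210.97643631704898, 'world_from_camera': array([[ 0.02692713,  0.99341578, -0.11135537,  0.50438114],
       [-0.99943354,  0.0245045 , -0.02306771, -0.01970231],
       [-0.02018712,  0.11191344,  0.99351289,  0.93944807],
       [ 0.        ,  0.        ,  0.        ,  1.        ]])}
wrist {'fx': 305.51215830855614, 'fy': 305.51215830855614, 'cx': 276.90950913853806, 'cy': 211.3590467033699, 'world_from_camera': array([[ 0.26084455, -0.91302736, -0.31359395,  0.06256984],
       [ 0.96537607,  0.24567861,  0.08769874,  0.55349115],
       [-0.00302802, -0.32561184,  0.94549869,  0.37329031],
       [ 0.        ,  0.        ,  0.        ,  1.        ]])}
```

View pics/top0.png

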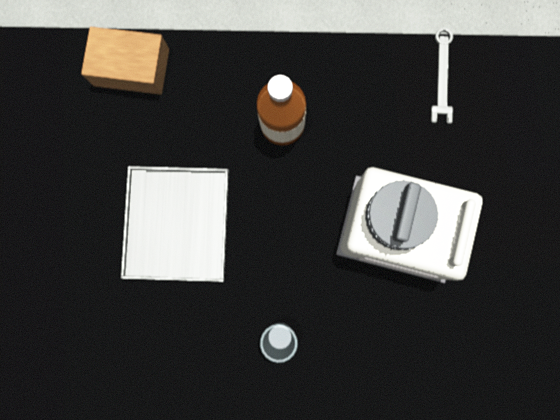

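View pics/scene0.png

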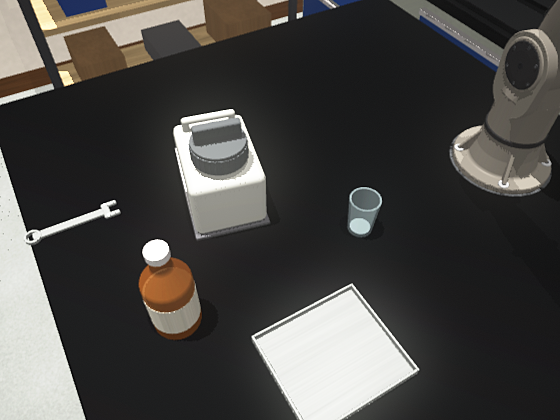

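The top view shows the cap at about (402,215) with its bar running roughly image-vertical, the dish at (176,224), the bottle at (281,110) and the beaker at (279,343). The scene view agrees. Next I'll measure them.

```bash
cat > h.py <<'E'
import numpy as np, cv2
def rays(c,uv):
    uv=np.atleast_2d(np.asarray(uv,float)); T=np.asarray(c["world_from_camera"])
    d=np.c_[(uv[:,0]-c["cx"])/c["fx"],-(uv[:,1]-c["cy"])/c["fy"],-np.ones(len(uv))]@T[:3,:3].T
    return T[:3,3],d
def onplane(c,uv,z):
    o,d=rays(c,uv); return o+d*((z-o[2])/d[:,2])[:,None]
def cloud(c,dep):
    v,u=np.mgrid[:dep.shape[0],:dep.shape[1]]
    o,d=rays(c,np.c_[u.ravel(),v.ravel()])
    return (o+d*dep.ravel()[:,None]).reshape(*dep.shape,3)
E
python3 - <<'E'
from h import *
from bench import eyes
for n in("top","scene"):
    c=eyes.get_calibration(n); f=np.load(f"pics/{n}0.npz"); P=cloud(c,f["d"]); z=P[...,2]; ok=f["d"]>0
    def info(name,m,minarea=20):
        m=(m&ok).astype(np.uint8)
        k,l,s,ce=cv2.connectedComponentsWithStats(m)
        for i in range(1,k):
            if s[i,4]>minarea:
                q=P[l==i]; r=cv2.minAreaRect(q[:,:2].astype(np.float32)*1000)
                (cx,cy),rad=cv2.minEnclosingCircle(q[:,:2].astype(np.float32)*1000)
                print(n,name,s[i],"zmed %.4f"%np.median(q[:,2]),"rect",np.round(r[0],1),np.round(r[1],1),round(r[2],1),"circ",round(cx,1),round(cy,1),round(rad,1))
    reg=(P[...,0]>0.2)&(P[...,0]<0.75)&(np.abs(P[...,1])<0.45)
    info("handle",reg&(z>.206)&(z<.222)); info("cap",reg&(z>.172)&(z<.187))
    info("shoulder",reg&(z>.122)&(z<.136),200); info("bow",reg&(z>.150)&(z<.165))
    info("rim",reg&(z>.010)&(z<.022)); info("low>8mm",reg&(z>.008),200)
E
```

```text
top handle [396 182  25  59 780] zmed 0.2121 rect [ 591.  -179.2] [18.6 83.9] 76.9 circ 591.3 -177.9 42.0
top cap [ 368  179   71   70 2796] zmed 0.1786 rect [ 591.3 -178.5] [100.  100.5] 87.5 circ 591.3 -179.6 51.7
top shoulder [261 113  40  14 285] zmed 0.1294 rect [740.9   5.1] [17.6 62.4] 0.1 circ 748.7 5.1 31.2
top shoulder [ 348  167  134  112 5606] zmed 0.1280 rect [ 583.5 -207.9] [186.4 137.3] 76.6 circ 584.6 -208.4 110.6
top bow [453 198  23  68 646] zmed 0.1562 rect [ 568.4 -274.3] [ 14.9 103.7] 77.3 circ 568.7 -272.8 51.8
top bow [366 201  20  46  81] zmed 0.1578 rect [ 574.7 -138. ] [71.3 14.7] 20.3 circ 577.3 -144.9 35.6
top rim [263 132  38  12  61] zmed 0.0161 rect [740.5   5.7] [66.7 18.2] 89.3 circ 749.5 5.6 33.3
top rim [ 121  166  107  115 1057] zmed 0.0142 rect [583.6 191.8] [180.9 200.5] 89.8 circ 583.1 191.4 133.2
top rim [267 335  24  16  48] zmed 0.0171 rect [377.3   3.6] [42.2 18.4] 71.9 circ 385.6 0.9 21.1
top low>8mm [ 260  110   42   34 1131] zmed 0.1086 rect [740.    5.3] [68.5 20. ] 90.0 circ 749.7 5.3 34.2
top low>8mm [ 121  166  107  115 1158] zmed 0.0
[... 1105 characters left out ...]
  14. ] [19.1 47.2] 48.7 circ 391.9 7.2 23.6
scene rim [ 252  283  168  137 1412] zmed 0.0153 rect [580.7 193.3] [181.  201.1] 89.9 circ 579.7 192.7 133.4
scene rim [196 311   6  16  31] zmed 0.0149 rect [739.8  32.6] [27.5  2.8] 48.3 circ 740.8 31.7 13.8
scene low>8mm [ 173  109   94  124 8660] zmed 0.1292 rect [ 584.1 -203.3] [188.4 143.3] 76.8 circ 583.0 -203.8 111.7
scene low>8mm [ 348  187   34   48 1273] zmed 0.0609 rect [387.2   1.5] [60.2 57.6] 46.1 circ 387.3 1.1 30.7
scene low>8mm [171 257  31  70 685] zmed 0.1182 rect [739.3  11.7] [61.8 21.2] 89.8 circ 746.8 11.7 30.9
scene low>8mm [ 252  283  168  137 1557] zmed 0.0150 rect [580.7 193.3] [181.  201.1] 89.9 circ 579.7 192.7 133.4
```

View pics/wrist0.png

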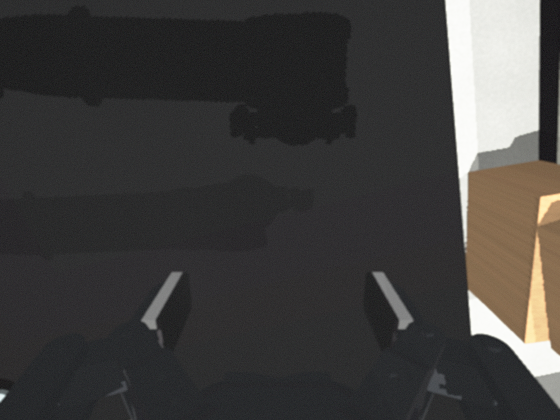

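Both views agree to about 3 mm and the sizes match:
- Cap axis is at about (0.590, -0.1775), and the bar lies along -13°.
- Dish centre is at about (0.582, 0.1925), squared to the world axes.

I'll start the jaws at -103°, so the anticlockwise quarter turn brings the last joint back towards its middle.

```bash
R='{"dp":[0.016,-0.0253,0.01],"yaw":-6.35}'
python3 -m inch '[{"dp":[0.016,-0.0253,0.01],"yaw":-6.35},{"dp":[0.016,-0.0253,0.01],"yaw":-6.35},{"dp":[0.016,-0.0253,0.01],"yaw":-6.35},{"dp":[0.016,-0.0253,0.01],"yaw":-6.35},{"dp":[0.016,-0.0253,0.01],"yaw":-6.35},{"dp":[0.016,-0.0253,0.01],"yaw":-6.35},{"dp":[0.016,-0.0253,0.01],"yaw":-6.35}]' 0.0854 100
```

```text
clock: 0.73
ee_pos: [0.2564, 0.3521, 0.3015]
orientation: [-1.569, -2.722, 0.001]
force: [0.2, 0.5, 0.1]
gripper_width: 0.0858
```

```bash
python3 -m inch '[{"dp":[0.016,-0.0253,0],"yaw":-6.35},{"dp":[0.016,-0.0253,0],"yaw":-6.35},{"dp":[0.016,-0.0253,0],"yaw":-6.35},{"dp":[0.016,-0.0253,0],"yaw":-6.35},{"dp":[0.016,-0.0253,0],"yaw":-6.35},{"dp":[0.016,-0.0253,0],"yaw":-6.35},{"dp":[0.016,-0.0253,0],"yaw":-6.35}]'
python3 -m inch '[{"dp":[0.016,-0.0253,0],"yaw":-6.35},{"dp":[0.016,-0.0253,0],"yaw":-6.35},{"dp":[0.016,-0.0253,0],"yaw":-6.35},{"dp":[0.016,-0.0253,0],"yaw":-6.35},{"dp":[0.016,-0.0253,0],"yaw":-6.35},{"dp":[0.016,-0.0253,0],"yaw":-6.35},{"dp":[0.016,-0.0253,0],"yaw":-6.35}]'
```

```text
clock: 1.32
ee_pos: [0.3682, 0.1752, 0.3012]
orientation: [-2.482, -1.926, 0.0]
force: [1.1, -0.4, -0.4]
gripper_width: 0.0853
clock: 1.9
ee_pos: [0.4802, -0.0016, 0.3012]
orientation: [-3.026, -0.844, 0.0]
force: [0.7, -0.2, -1.0]
gripper_width: 0.0856
```

```bash
python3 -m inch '[{"dp":[0.016,-0.0253,0],"yaw":-6.35},{"dp":[0.016,-0.0253,0],"yaw":-6.35},{"dp":[0.016,-0.0253,0],"yaw":-6.35},{"dp":[0.016,-0.0253,0],"yaw":-6.35},{"dp":[0.016,-0.0253,0],"yaw":-6.35},{"dp":[0.016,-0.0253,0],"yaw":-6.35},{"dp":[0.012,-0.0233,0],"yaw":-6.35},{"dp":[0,0,0],"yaw":0}]'
python3 - <<'E'
from h import *
from bench import sensors, eyes
from scipy.spatial.transform import Rotation as Rn
o=sensors.get_obs(); R=Rn.from_rotvec(o["orientation"]).as_matrix()
print(o["ee_pos"],"tool y deg",np.degrees(np.arctan2(R[1,1],R[0,1])),"tilt",R[:,2],o["joints"])
c=eyes.get_calibration("wrist"); p,d=eyes.snapshot("wrist"); cv2.imwrite("pics/wrist1.png",p[:,:,::-1])
P=cloud(c,d)
reg=(d>0)&(np.hypot(P[...,0]-.59,P[...,1]+.178)<.065)
for lo,hi in((.206,.222),(.172,.187)):
    q=P[reg&(P[...,2]>lo)&(P[...,2]<hi)]
    if len(q): print(len(q),np.median(q[:,2]),cv2.minAreaRect(q[:,:2].astype(np.float32)*1000),cv2.minEnclosingCircle(q[:,:2].astype(np.float32)*1000))
E
```

```text
clock: 2.57
ee_pos: [0.5877, -0.1817, 0.2994]
orientation: [3.113, -0.371, -0.004]
force: [-1.7, -0.6, -0.4]
gripper_width: 0.0859
[ 0.587731   -0.18174721  0.29943588] tool y deg -103.58282909269944 tilt [-0.00298667 -0.00598908 -0.99997761] [-0.25606728  0.53549264  0.90543802  1.20135102 -0.40647548  1.58689213
 -1.2400446 ]
2177 0.21415296854590096 ((589.3511962890625, -177.26795959472656), (17.583932876586914, 82.85746765136719), 76.7602767944336) ((589.1251831054688, -178.1266632080078), 41.65071105957031)
7301 0.18047246780791448 ((590.3402099609375, -177.9766845703125), (102.72835540771484, 99.71561431884766), 77.66680908203125) ((588.960205078125, -177.46910095214844), 51.78413772583008)
```

View pics/wrist1.png

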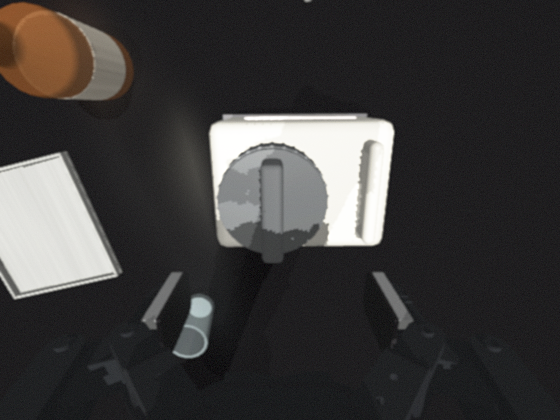

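The wrist view shows the bar at about (272,210), between the fingers and parallel to the pads. The refined axis is (0.5898, -0.1776), bar top 0.214 and cap top 0.180. Going down.

```bash
python3 -m inch '[{"dp":[0.002,0.004,-0.01],"yaw":0.4},{"dp":[0,0,-0.02],"yaw":0},{"dp":[0,0,-0.02],"yaw":0},{"dp":[0,0,-0.02],"yaw":0},{"dp":[0,0,-0.015],"yaw":0},{"dp":[0,0,-0.01],"yaw":0},{"dp":[0,0,0],"yaw":0}]'
python3 -m inch '[{"dp":[0,0,-0.01],"yaw":0},{"dp":[0,0,-0.008],"yaw":0},{"dp":[0,0,0],"yaw":0}]'
```

```text
clock: 3.2
ee_pos: [0.5886, -0.1682, 0.2034]
orientation: [-3.12, 0.338, 0.008]
force: [0.6, 0.5, -0.2]
gripper_width: 0.0855
clock: 3.45
ee_pos: [0.5893, -0.1708, 0.187]
orientation: [-3.122, 0.343, 0.003]
force: [0.3, 0.7, 0.0]
gripper_width: 0.0855
```

```bash
python3 -m inch '[{"dp":[0.0005,-0.006,-0.003],"yaw":-0.6},{"dp":[0,0,0],"yaw":0},{"dp":[0,0,0],"yaw":0},{"dp":[0,0,0],"yaw":0}]'
python3 - <<'E'
from bench import sensors; o=sensors.get_obs(); print(o["ee_pos"],o["orientation"],o["joints"])
E
```

```text
clock: 3.78
ee_pos: [0.5906, -0.1782, 0.1858]
orientation: [3.12, -0.361, 0.001]
force: [-0.2, 0.1, -0.2]
gripper_width: 0.0853
[ 0.59061358 -0.17815576  0.18580281] [ 3.12042109e+00 -3.61227893e-01  1.39874182e-03] [-0.27547673  0.58949127  0.87056102  1.41231603 -0.4513487   1.34540082
 -1.19076058]
```

```bash
python3 -m inch '[{"dp":[0,0,-0.002],"yaw":0},{"dp":[0,0,0],"yaw":0},{"dp":[0,0,0],"yaw":0},{"dp":[0,0,0],"yaw":0},{"dp":[0,0,0],"yaw":0},{"dp":[0,0,0],"yaw":0},{"dp":[0,0,0],"yaw":0},{"dp":[0,0,0],"yaw":0}]' 0.0 100
python3 -m inch '[{"dp":[0,0,0],"yaw":0},{"dp":[0,0,0],"yaw":0},{"dp":[0,0,0],"yaw":0},{"dp":[0,0,0],"yaw":0}]'
```

```text
clock: 4.45
ee_pos: [0.5904, -0.1779, 0.1837]
orientation: [3.12, -0.36, 0.001]
force: [-0.6, -0.9, 2.9]
gripper_width: 0.0164
clock: 4.78
ee_pos: [0.5904, -0.1779, 0.1837]
orientation: [3.12, -0.36, 0.001]
force: [-1.4, -0.8, 3.0]
gripper_width: 0.0166
```

The grip holds at 16.5 mm. Pressing down in small steps.

```bash
python3 -m inch '[{"dp":[0,0,-0.002],"yaw":0},{"dp":[0,0,-0.002],"yaw":0},{"dp":[0,0,-0.001],"yaw":0},{"dp":[0,0,-0.001],"yaw":0},{"dp":[0,0,0],"yaw":0},{"dp":[0,0,0],"yaw":0}]'
python3 -m inch '[{"dp":[0,0,-0.001],"yaw":0},{"dp":[0,0,-0.001],"yaw":0},{"dp":[0,0,-0.0005],"yaw":0},{"dp":[0,0,0],"yaw":0},{"dp":[0,0,0],"yaw":0}]'
python3 - <<'E'
from bench import sensors; o=sensors.get_obs(); print(o["ee_pos"],o["force"],o["moment"])
E
```

```text
clock: 5.28
ee_pos: [0.5904, -0.1779, 0.1791]
orientation: [-3.121, 0.36, -0.002]
force: [-3.9, 0.7, 9.9]
gripper_width: 0.0168
clock: 5.7
ee_pos: [0.5905, -0.1779, 0.1771]
orientation: [-3.121, 0.36, -0.002]
force: [-3.5, 1.1, 11.8]
gripper_width: 0.0161
[ 0.59045171 -0.17788126  0.17705654] [-3.48570737  1.14909502 11.84010264] [0.22466815 0.92845061 0.04300538]
```

```bash
python3 -m inch '[{"dp":[0,0,-0.001],"yaw":0},{"dp":[0,0,-0.001],"yaw":0},{"dp":[0,0,-0.0005],"yaw":0},{"dp":[0,0,0],"yaw":0},{"dp":[0,0,0],"yaw":0}]'
python3 - <<'E'
from bench import sensors; o=sensors.get_obs(); print(o["ee_pos"],o["force"],o["moment"])
E
```

```text
clock: 6.12
ee_pos: [0.5905, -0.1779, 0.1751]
orientation: [-3.12, 0.36, -0.003]
force: [-4.3, 1.1, 13.1]
gripper_width: 0.0165
[ 0.59048576 -0.17787303  0.17506804] [-4.34188664  1.1235923  13.1062081 ] [ 0.36487607  1.01036214 -0.05873333]
```

```bash
python3 -m inch '[{"dp":[0,0,-0.0008],"yaw":0},{"dp":[0,0,-0.0004],"yaw":0},{"dp":[0,0,0],"yaw":0},{"dp":[0,0,0],"yaw":0}]'
python3 -m inch '[{"dp":[0,0,0],"yaw":1.5},{"dp":[0,0,0],"yaw":2},{"dp":[0,0,0],"yaw":2},{"dp":[0,0,0],"yaw":2},{"dp":[0,0,0],"yaw":0}]'
python3 - <<'E'
from bench import sensors; o=sensors.get_obs(); print(o["ee_pos"],o["orientation"],o["force"],o["moment"],o["joints"])
E
```

```text
clock: 6.45
ee_pos: [0.5905, -0.1779, 0.1741]
orientation: [-3.12, 0.36, -0.003]
force: [-4.5, 2.4, 14.4]
gripper_width: 0.0165
clock: 6.87
ee_pos: [0.5917, -0.1782, 0.1746]
orientation: [3.138, -0.154, 0.008]
force: [-2.1, 0.6, 14.8]
gripper_width: 0.0166
[ 0.59174125 -0.17818603  0.17462786] [ 3.13754936 -0.15378873  0.00775589] [-2.119706    0.63643842 14.83576202] [ 0.2606718   0.65508008 -0.04439925] [-0.25887808  0.58699659  0.83514774  1.42962877 -0.44051706  1.31291143
 -1.06636468]
```

It turns freely while pressed, so I'll carry on.

```bash
cat > s.py <<'E'
from bench import sensors
import numpy as np
from scipy.spatial.transform import Rotation as Rn
o=sensors.get_obs(); R=Rn.from_rotvec(o["orientation"]).as_matrix()
print("pos",o["ee_pos"].round(4),"tooly %.1f"%np.degrees(np.arctan2(R[1,1],R[0,1])),"zax",R[:,2].round(3),"F",o["force"].round(1),"M",o["moment"].round(2),"q",o["joints"].round(2),"w",round(o["gripper_width"],4),"t",o["clock"])
E
python3 -m inch '[{"dp":[0,0,0],"yaw":3},{"dp":[0,0,0],"yaw":3},{"dp":[0,0,0],"yaw":3},{"dp":[0,0,0],"yaw":3},{"dp":[0,0,0],"yaw":3},{"dp":[0,0,0],"yaw":3},{"dp":[0,0,0],"yaw":0}]'; python3 s.py
```

```text
clock: 7.45
ee_pos: [0.5922, -0.1779, 0.1747]
orientation: [3.122, 0.34, 0.009]
force: [-2.4, 0.6, 14.6]
gripper_width: 0.0166
pos [ 0.5922 -0.1779  0.1747] tooly -77.6 zax [ 0.006 -0.    -1.   ] F [-2.4  0.6 14.6] M [0.26 0.58 0.01] q [-0.22  0.57  0.76  1.43 -0.4   1.3  -0.79] w 0.0166 t 7.45
```

```bash
python3 -m inch '[{"dp":[0,0,0],"yaw":4},{"dp":[0,0,0],"yaw":4},{"dp":[0,0,0],"yaw":4},{"dp":[0,0,0],"yaw":4},{"dp":[0,0,0],"yaw":4},{"dp":[0,0,0],"yaw":4},{"dp":[0,0,0],"yaw":0},{"dp":[0,0,0],"yaw":0}]'; python3 s.py
python3 -c "
from bench import eyes;import cv2
p,d=eyes.snapshot('top');cv2.imwrite('pics/top1.png',p[:,:,::-1])"
```

```text
clock: 8.12
ee_pos: [0.5926, -0.1779, 0.1749]
orientation: [2.982, 0.98, 0.01]
force: [-1.3, 0.7, 13.8]
gripper_width: 0.0163
pos [ 0.5926 -0.1779  0.1749] tooly -53.6 zax [ 0.007 -0.001 -1.   ] F [-1.3  0.7 13.8] M [0.23 0.53 0.08] q [-0.16  0.54  0.67  1.43 -0.34  1.28 -0.41] w 0.0163 t 8.1167
```

View pics/top1.png

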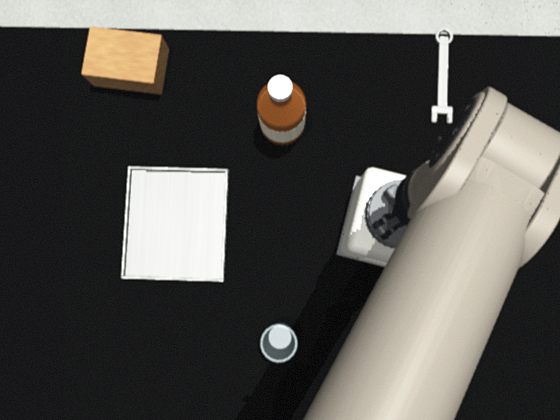

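The top view shows the arm over the can, and the cap, at about (385,215), seems to follow the turn. 50° is done; I'll go on to about 88°.

```bash
python3 -m inch '[{"dp":[0,0,-0.0005],"yaw":4},{"dp":[0,0,0],"yaw":4},{"dp":[0,0,0],"yaw":4},{"dp":[0,0,0],"yaw":4},{"dp":[0,0,0],"yaw":4},{"dp":[0,0,0],"yaw":0}]'; python3 s.py
python3 -m inch '[{"dp":[0,0,0],"yaw":4},{"dp":[0,0,0],"yaw":4},{"dp":[0,0,0],"yaw":4},{"dp":[0,0,0],"yaw":4},{"dp":[0,0,0],"yaw":2},{"dp":[0,0,0],"yaw":0},{"dp":[0,0,0],"yaw":0}]'; python3 s.py
```

```text
clock: 8.67
ee_pos: [0.5924, -0.1773, 0.1744]
orientation: [2.765, 1.486, 0.009]
force: [-1.9, 1.5, 13.9]
gripper_width: 0.0162
pos [ 0.5924 -0.1773  0.1744] tooly -33.5 zax [ 0.006  0.    -1.   ] F [-1.9  1.5 13.9] M [0.35 0.66 0.05] q [-0.12  0.53  0.59  1.42 -0.3   1.27 -0.09] w 0.0162 t 8.6667
clock: 9.25
ee_pos: [0.5922, -0.1772, 0.1743]
orientation: [2.5, 1.897, 0.007]
force: [-2.4, 2.6, 14.4]
gripper_width: 0.0165
pos [ 0.5922 -0.1772  0.1743] tooly -15.6 zax [ 0.006  0.    -1.   ] F [-2.4  2.6 14.4] M [ 0.33  0.72 -0.01] q [-0.07  0.51  0.52  1.42 -0.26  1.27  0.19] w 0.0165 t 9.25
```

The turn is about 88° with no torque build-up or change in opening. Easing up to check that it is free.

```bash
python3 -m inch '[{"dp":[0,0,0.003],"yaw":0},{"dp":[0,0,0.004],"yaw":0},{"dp":[0,0,0.004],"yaw":0},{"dp":[0,0,0.004],"yaw":0},{"dp":[0,0,0.003],"yaw":0},{"dp":[0,0,0],"yaw":0}]'; python3 s.py
python3 -m inch '[{"dp":[0,0,0.006],"yaw":0},{"dp":[0,0,0.006],"yaw":0},{"dp":[0,0,0.006],"yaw":0},{"dp":[0,0,0.006],"yaw":0},{"dp":[0,0,0.006],"yaw":0},{"dp":[0,0,0],"yaw":0}]'; python3 s.py
```

```text
clock: 9.75
ee_pos: [0.59, -0.1772, 0.188]
orientation: [-2.502, -1.897, 0.001]
force: [0.3, -0.3, -1.4]
gripper_width: 0.0165
pos [ 0.59   -0.1772  0.188 ] tooly -15.7 zax [-0.001  0.001 -1.   ] F [ 0.3 -0.3 -1.4] M [0.03 0.07 0.02] q [-0.08  0.51  0.52  1.4  -0.25  1.3   0.18] w 0.0165 t 9.75
clock: 10.25
ee_pos: [0.5913, -0.178, 0.2205]
orientation: [2.501, 1.896, 0.003]
force: [0.6, 0.2, -1.1]
gripper_width: 0.0163
pos [ 0.5913 -0.178   0.2205] tooly -15.7 zax [ 0.003 -0.001 -1.   ] F [ 0.6  0.2 -1.1] M [-0.04 -0.01 -0.  ] q [-0.08  0.49  0.53  1.35 -0.24  1.37  0.18] w 0.0163 t 10.25
```

```bash
python3 -m inch '[{"dp":[0,0,0.012],"yaw":0},{"dp":[0,0,0.02],"yaw":0},{"dp":[0,0,0.02],"yaw":0},{"dp":[0,0,0.02],"yaw":0},{"dp":[0,0,0.008],"yaw":0},{"dp":[0,0,0],"yaw":0}]'; python3 s.py
python3 -c "
from bench import eyes;import cv2
p,d=eyes.snapshot('scene');cv2.imwrite('pics/scene2.png',p[:,:,::-1])"
```

```text
clock: 10.75
ee_pos: [0.5915, -0.1783, 0.3011]
orientation: [2.5, 1.895, 0.004]
force: [-0.4, -0.2, -1.3]
gripper_width: 0.0164
pos [ 0.5915 -0.1783  0.3011] tooly -15.7 zax [ 0.005 -0.002 -1.   ] F [-0.4 -0.2 -1.3] M [-0.01 -0.05 -0.01] q [-0.07  0.46  0.54  1.19 -0.23  1.55  0.16] w 0.0164 t 10.75
```

View pics/scene2.png

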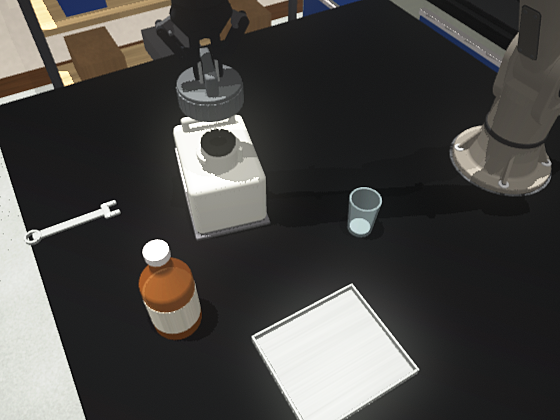

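The scene view shows the cap held level and clear of the open neck, at (210,90). Carrying it over, above bottle height.

```bash
python3 -m inch '[{"dp":[-0.0005,0.010,0],"yaw":0},{"dp":[-0.0005,0.018,0],"yaw":0},{"dp":[-0.0005,0.022,0],"yaw":0},{"dp":[-0.0005,0.022,0],"yaw":0},{"dp":[-0.0005,0.022,0],"yaw":0},{"dp":[-0.0005,0.022,0],"yaw":0},{"dp":[-0.0005,0.022,0],"yaw":0},{"dp":[-0.0005,0.022,0],"yaw":0}]'
python3 -m inch '[{"dp":[-0.0005,0.022,0],"yaw":0},{"dp":[-0.0005,0.022,0],"yaw":0},{"dp":[-0.0005,0.022,0],"yaw":0},{"dp":[-0.0005,0.022,0],"yaw":0},{"dp":[-0.0005,0.022,0],"yaw":0},{"dp":[-0.0005,0.022,0],"yaw":0},{"dp":[-0.0005,0.022,0],"yaw":0},{"dp":[-0.0005,0.020,0],"yaw":0}]'
python3 -m inch '[{"dp":[-0.0005,0.020,0],"yaw":0},{"dp":[0,0.010,0],"yaw":0},{"dp":[0,0.005,0],"yaw":0},{"dp":[0,0,0],"yaw":0},{"dp":[0,0,0],"yaw":0}]'; python3 s.py
```

```text
clock: 11.47
ee_pos: [0.5851, -0.0151, 0.2966]
orientation: [-2.5, -1.897, 0.004]
force: [0.5, -0.3, -1.0]
gripper_width: 0.0163
clock: 12.13
ee_pos: [0.5807, 0.1592, 0.2964]
orientation: [-2.5, -1.899, 0.005]
force: [-0.3, 0.1, -1.6]
gripper_width: 0.0165
clock: 12.55
ee_pos: [0.5818, 0.1901, 0.2981]
orientation: [2.504, 1.896, -0.003]
force: [0.5, -0.4, -2.1]
gripper_width: 0.0163
pos [0.5818 0.1901 0.2981] tooly -15.7 zax [-0.001 -0.002 -1.   ] F [ 0.5 -0.4 -2.1] M [-0.05  0.02 -0.01] q [-0.61  0.44  0.43  1.2  -0.18  1.54 -0.49] w 0.0163 t 12.55
```

```bash
python3 -m inch '[{"dp":[0,0.001,-0.015],"yaw":0},{"dp":[0,0.001,-0.03],"yaw":0},{"dp":[0,0,-0.035],"yaw":0},{"dp":[0,0,-0.035],"yaw":0},{"dp":[0,0,-0.035],"yaw":0},{"dp":[0,0,-0.035],"yaw":0},{"dp":[0,0,-0.025],"yaw":0},{"dp":[0,0,-0.015],"yaw":0}]'
python3 -m inch '[{"dp":[0,0,-0.006],"yaw":0},{"dp":[0,0,0],"yaw":0},{"dp":[0,0,0],"yaw":0},{"dp":[0,0,0],"yaw":0}]'; python3 s.py
python3 -c "
from bench import eyes;import cv2
p,d=eyes.snapshot('scene');cv2.imwrite('pics/scene3.png',p[:,:,::-1])"
```

```text
clock: 13.22
ee_pos: [0.5797, 0.1901, 0.0699]
orientation: [-2.506, -1.894, 0.01]
force: [-0.3, -0.2, -1.7]
gripper_width: 0.0164
clock: 13.55
ee_pos: [0.5837, 0.1931, 0.0696]
orientation: [2.503, 1.896, 0.006]
force: [0.7, 0.1, -1.5]
gripper_width: 0.0165
pos [0.5837 0.1931 0.0696] tooly -15.7 zax [ 0.004  0.001 -1.   ] F [ 0.7  0.1 -1.5] M [-0.02 -0.03  0.06] q [-0.61  0.59  0.38  1.55 -0.24  1.04 -0.43] w 0.0165 t 13.55
```

View pics/scene3.png

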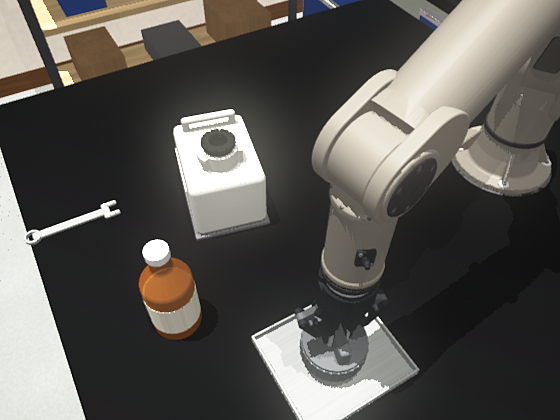

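The scene view shows the cap over the dish at about (333,355), inside the walls. The arm hides the beaker from this camera, so I'll check it in the top view and then lower slowly.

```bash
python3 -c "
from bench import eyes;import cv2
p,d=eyes.snapshot('top');cv2.imwrite('pics/top3.png',p[:,:,::-1])"
python3 -m inch '[{"dp":[0,0,-0.005],"yaw":0},{"dp":[0,0,-0.005],"yaw":0},{"dp":[0,0,-0.004],"yaw":0},{"dp":[0,0,-0.002],"yaw":0},{"dp":[0,0,0],"yaw":0},{"dp":[0,0,0],"yaw":0}]'; python3 s.py
python3 -m inch '[{"dp":[0,0,-0.0015],"yaw":0},{"dp":[0,0,-0.0015],"yaw":0},{"dp":[0,0,-0.001],"yaw":0},{"dp":[0,0,0],"yaw":0},{"dp":[0,0,0],"yaw":0}]'; python3 s.py
```

```text
clock: 14.15
ee_pos: [0.5817, 0.1934, 0.0512]
orientation: [-2.503, -1.898, 0.001]
force: [0.2, -0.2, -2.0]
gripper_width: 0.0167
pos [0.5817 0.1934 0.0512] tooly -15.7 zax [-0.001 -0.    -1.   ] F [ 0.2 -0.2 -2. ] M [0.   0.01 0.01] q [-0.6   0.61  0.38  1.57 -0.25  1.01 -0.43] w 0.0167 t 14.15
clock: 14.57
ee_pos: [0.582, 0.1935, 0.0477]
orientation: [2.503, 1.898, 0.0]
force: [0.1, -0.4, -2.0]
gripper_width: 0.0165
pos [0.582  0.1935 0.0477] tooly -15.7 zax [ 0.  0. -1.] F [ 0.1 -0.4 -2. ] M [-0.02 -0.02  0.03] q [-0.6   0.61  0.37  1.57 -0.25  1.   -0.43] w 0.0165 t 14.5667
```

View pics/top3.png

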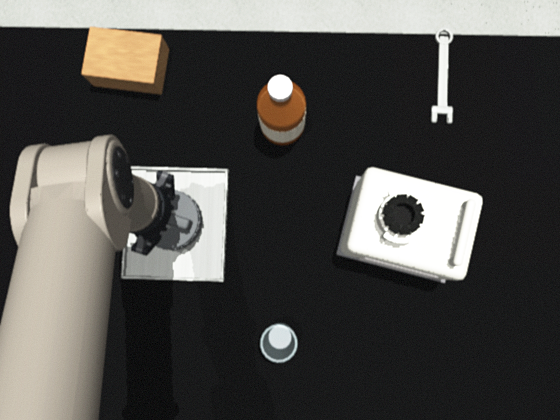

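The top view shows the beaker unmoved at (279,343), the bottle unmoved, the neck bare, and the cap within the dish. Lowering to contact.

```bash
python3 -m inch '[{"dp":[0,0,-0.0005],"yaw":0},{"dp":[0,0,-0.0005],"yaw":0},{"dp":[0,0,0],"yaw":0}]'; python3 s.py
python3 -m inch '[{"dp":[0,0,-0.0005],"yaw":0},{"dp":[0,0,-0.0005],"yaw":0},{"dp":[0,0,0],"yaw":0}]'; python3 s.py
```

```text
clock: 14.82
ee_pos: [0.5821, 0.1935, 0.0476]
orientation: [-2.503, -1.898, -0.001]
force: [-1.6, -0.3, 5.2]
gripper_width: 0.0166
pos [0.5821 0.1935 0.0476] tooly -15.7 zax [ 0.  0. -1.] F [-1.6 -0.3  5.2] M [-0.09  0.52 -0.01] q [-0.6   0.61  0.37  1.57 -0.25  1.   -0.43] w 0.0166 t 14.8167
clock: 15.07
ee_pos: [0.5821, 0.1935, 0.0476]
orientation: [-2.503, -1.898, -0.001]
force: [-4.2, -0.8, 9.7]
gripper_width: 0.0164
pos [0.5821 0.1935 0.0476] tooly -15.7 zax [ 0.     0.001 -1.   ] F [-4.2 -0.8  9.7] M [-0.23  0.94 -0.01] q [-0.6   0.61  0.37  1.57 -0.25  1.   -0.43] w 0.0164 t 15.0667
```

Contact is at TCP z 0.0476, where I expected the floor. Easing off the force, then opening.

```bash
python3 -m inch '[{"dp":[0,0,0.001],"yaw":0},{"dp":[0,0,0],"yaw":0},{"dp":[0,0,0],"yaw":0}]'; python3 s.py
python3 -m inch '[{"dp":[0,0,0],"yaw":0},{"dp":[0,0,0],"yaw":0},{"dp":[0,0,0],"yaw":0},{"dp":[0,0,0],"yaw":0},{"dp":[0,0,0],"yaw":0},{"dp":[0,0,0],"yaw":0}]' 0.06 20; python3 s.py
```

```text
clock: 15.32
ee_pos: [0.5821, 0.1935, 0.0476]
orientation: [-2.503, -1.898, -0.001]
force: [-2.8, -0.5, 6.9]
gripper_width: 0.0162
pos [0.5821 0.1935 0.0476] tooly -15.7 zax [ 0.  0. -1.] F [-2.8 -0.5  6.9] M [-0.18  0.6  -0.02] q [-0.6   0.61  0.37  1.57 -0.25  1.   -0.43] w 0.0162 t 15.3167
clock: 15.82
ee_pos: [0.5819, 0.1934, 0.0464]
orientation: [2.503, 1.898, -0.0]
force: [0.1, 0.1, 0.7]
gripper_width: 0.0601
pos [0.5819 0.1934 0.0464] tooly -15.7 zax [-0. -0. -1.] F [0.1 0.1 0.7] M [0.03 0.05 0.02] q [-0.6   0.61  0.37  1.57 -0.25  1.   -0.43] w 0.0601 t 15.8167
```

```bash
python3 -m inch '[{"dp":[0,0,0.005],"yaw":0},{"dp":[0,0,0.01],"yaw":0},{"dp":[0,0,0.02],"yaw":0},{"dp":[0,0,0.03],"yaw":0},{"dp":[0,0,0.035],"yaw":0},{"dp":[0,0,0.035],"yaw":0},{"dp":[0,0,0.035],"yaw":0},{"dp":[0,0,0.03],"yaw":0}]'
python3 -m inch '[{"dp":[-0.02,0.02,0],"yaw":0},{"dp":[-0.03,0.03,0],"yaw":0},{"dp":[-0.03,0.03,0],"yaw":0},{"dp":[-0.03,0.03,0],"yaw":0},{"dp":[-0.015,0.015,0],"yaw":0},{"dp":[0,0,0],"yaw":0},{"dp":[0,0,0],"yaw":0}]'
python3 s.py; python3 - <<'E'
from h import *
from bench import eyes
for n in("top","scene"):
    c=eyes.get_calibration(n); p,d=eyes.snapshot(n); cv2.imwrite(f"pics/{n}4.png",p[:,:,::-1]); P=cloud(c,d)
    reg=(d>0)&(np.hypot(P[...,0]-.582,P[...,1]-.193)<.065)
    for lo,hi in((.037,.052),(.072,.087)):
        q=P[reg&(P[...,2]>lo)&(P[...,2]<hi)]
        if len(q)>20:
            A=np.c_[q[:,:2]-q[:,:2].mean(0),np.ones(len(q))]; co=np.linalg.lstsq(A,q[:,2],rcond=None)[0]
            print(n,len(q),"z %.4f"%np.median(q[:,2]),"tilt",co[:2].round(3),cv2.minAreaRect(q[:,:2].astype(np.float32)*1000))
E
```

```text
clock: 16.48
ee_pos: [0.5825, 0.1933, 0.2508]
orientation: [2.503, 1.897, 0.006]
force: [0.2, 0.3, 0.4]
gripper_width: 0.0601
clock: 17.07
ee_pos: [0.4574, 0.3185, 0.2477]
orientation: [-2.499, -1.903, -0.002]
force: [-0.5, -0.2, 0.3]
gripper_width: 0.0597
pos [0.4574 0.3185 0.2477] tooly -15.4 zax [ 0.001  0.001 -1.   ] F [-0.5 -0.2  0.3] M [-0.03 -0.04 -0.02] q [-0.91  0.33  0.37  1.47 -0.12  1.36 -0.81] w 0.0597 t 17.0667
top 2063 z 0.0427 tilt [0.001 0.001] ((583.9202880859375, 190.23196411132812), (98.35678100585938, 99.27217864990234), 73.97921752929688)
top 524 z 0.0763 tilt [ 0.006 -0.005] ((584.316650390625, 191.05226135253906), (83.78878784179688, 17.90292739868164), 74.33539581298828)
scene 2420 z 0.0439 tilt [-0.004 -0.009] ((582.5196533203125, 193.7410888671875), (100.0677261352539, 100.96317291259766), 3.00093674659729)
scene 651 z 0.0774 tilt [-0.078  0.016] ((582.2119140625, 193.68894958496094), (83.56547546386719, 18.748313903808594), 74.39724731445312)
```

```bash
python3 -c "
import cv2,numpy as np
a=cv2.imread('pics/top4.png');b=cv2.imread('pics/scene4.png')
cv2.imwrite('pics/both4.png',cv2.resize(np.hstack([a,b]),(800,300)))"
```

```text
(no output)
```

View pics/both4.png

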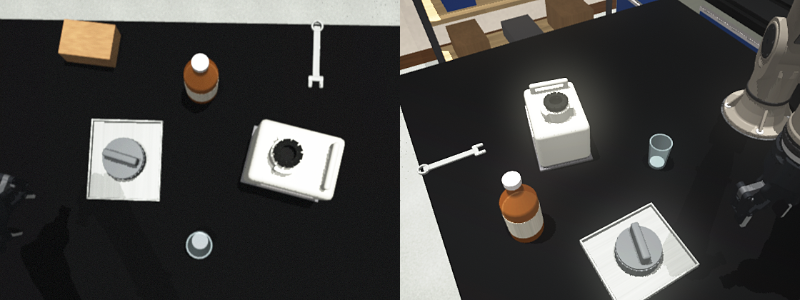

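The combined picture shows the cap upright and flat in the middle of the dish at (124,160). Its top is at about 0.043–0.044 m, where 0.044 is expected. The bottle and beaker are where they started, and the gripper is well clear.

```bash
python3 -c "
from bench import ticket; print(ticket.hand_in())"
```

```text
the job is handed in; nothing more can be done
None
```

The can is open and its cap is right way up and flat in the steel dish. I handed the job in at about 17 s of the 54 s allowed.

**What I did:** I gripped the bar handle and pressed the cap down about 9 mm with roughly 14 N. Keeping it pressed, I turned it about 88° anticlockwise and lifted it off. I then lowered it onto the dish floor, eased off the force, opened the fingers and backed away.

**Last checks:**
- **Flatness and height:** The cap's top measured 43–44 mm above the bench (44 mm expected). It came out level to about 0.1° in the top view and 0.6° in the scene view.
- **Position:** The cap sits within about 3 mm of the dish's centre.
- **Bystanders:** The bottle and the beaker look unmoved in both views. I judged this by eye and did not re-measure them.
- **Contact:** The gripper was clear, with about 0.6 N on the tool, which is sensor noise.

**Disagreements:**
- The top and scene cameras differed by 2–4 mm throughout, which fits the stated calibration error.
- A tilt fit on the narrow handle top in the scene view gave about 4–5°. I put that down to noise and edge pixels, because the cap's flat top and the top view both read level.
- At set-down the downward force reached about 10 N before I eased it. I released with about 7 N still on.

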